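# Level the wafer rest plate with its screw foot

## Robot

A 7-joint arm with a two-finger parallel gripper is mounted at the origin on a cart in front of the work surface, level with it; the furniture and walls round the work are solid. World frame = base frame: x ahead of the robot, y to its left, z up, the work surface at z = 0. Lengths are in mm, angles in rad, forces in N, time in s.
With the tool pointing down it reaches from about 400 to 875 mm from the base axis. Payload 4.4 kg.
Tool frame: the origin (TCP) lies at the very end of the fingers, on their centre line; the grasp point (between the pads) lies 19 mm behind it; z points along the fingers, y is the direction in which the jaws open and shut (so a half turn about z gives the same grasp; the last joint's range is limited). The gripper opens to 85 mm and grips with 20 to 120 N. Pads are 22 mm wide; open, the fingers measure 114 mm over their backs; the gripper's body (76 mm by 85 mm) begins 54 mm behind the grasp point. The pads swing forward as they close: fully open they stand 13 mm farther back than shut.
Start: joints at [1.069, 0.628, 0.038, 1.517, -0.027, 0.996, -0.02], TCP at [274.416, -589.248, 231.313] pointing down, gripper open.
Joint ranges: [-3.06, 3.06], [-0.37, 2.12], [-1.25, 1.32], [0.18, 2.47], [-1.1, 4.24], [0.23, 1.98], [-2.94, 2.94]. Speed limits (rad/s): [2.57, 2.57, 3.14, 3.14, 3.14, 3.14, 3.14].

## Interface

Orientations are given as [roll, pitch, yaw] about the fixed x, y, z axes, in that order (R = Rz(yaw) Ry(pitch) Rx(roll)).
In Python, from cell import ctrl, eyes gives the robot as it stands.
- The arm moves only by the tool move_arm, never from a script. Its argument "increments" is a list of rows, each a list of 6 numbers: the shift along the tool's x, y, z in cm, then the turn, a rotation vector about the tool's x, y, z in degrees. In form: [[x, y, z, wx, wy, wz], ...]. A call has 1 to 20 rows; each row is the pose to reach, as a shift and turn from the pose commanded when the call began, along the tool's axes at that moment; what a row does not reach only later rows make up. A row lasts 1/10 s, in which the tool goes at most 50 mm and 8.59 degrees, less where a joint would pass 70% of its speed; a pose out of reach is approached as far as the arm can. A call with a gripper value outside its range is refused whole. "grip" is the opening, from -1 (shut) to 1 (fully open), set as the call begins (left out, the last holds). The fingers move at their own pace and stop on an object; the grip force is fixed at half the most. Time passes only in rows, so rows that repeat a pose let the fingers close. It gives the time, the measured TCP pose, the force and the opening at its end, in the units of the state.
- ctrl.read_state(): the state, without advancing time (a new reading comes with each control period).
- eyes.get_image(name): name is "scene" or "side" or "wrist"; returns the picture (480x640x3 uint8, red, green, blue); there is no depth.
- eyes.calibration(name): a dict with "fx", "fy", "cx", "cy" (pixels), "pose" (4x4, takes a point from camera to world coordinates); the wrist camera has in their place "tool_from_camera" (4x4, takes a point from camera to tool coordinates, whose origin is the TCP and whose axes are the flange's). Camera axes: x right, y up, looking along -z (the intrinsics and any distortion apply to the point x, -y, -z); pixel columns grow to the right and rows downward; lengths in mm; the calibration is good to about 2 mm. A picture is of the moment at which its call begins: read the wrist's pose just before it. calibration takes no time and is no camera call.
- ctrl.finish_job(): hands the job in, once; it reports no verdict.
The state is a dict: "clock": time; "qpos": joint angles; "qd": joint speeds; "tau": joint torques, N m; "eef_pos": TCP position; "tool_rot": TCP orientation; "force": force on the tool from outside, world axes, zero at the start; "torque": the same for the moment, N m; "width": finger opening in mm.
Only numpy, scipy, OpenCV 4.12 (cv2) and the standard library are available. Lean on these libraries where they do the work, as an engineer would, in place of code of your own. Each camera call takes 0.05 s, during which the arm holds its last target. There are 200 camera calls.

## Task

Level the three-foot plate for resting coated wafers, leaving the other things on the worktop where they stand. Set the spirit level on the middle of the plate, lengthwise in line with the screw foot, press it down firmly for a moment so that it seats, and let go of it; then turn the black knob of the screw foot until the bubble rests centred between the two lines. Finish while still gripping the knob, with the bubble centred, so that I can run the lock ring down without the screw turning.

Things in the scene. Friction and masses are not known exactly. Their poses are not given: they have to be found in the camera images.
- level_mid (a point): Centre (half-way up, 19 mm above its underside) of the loose spirit level: a grey block 32 wide (its x) x 140 long (its y) x 38 mm high (z), about 0.37 kg, alike both ways round. Grip it across its 32 mm width, anywhere up to 26 mm above its underside. In its top, along y, a 78 mm green vial with two black lines 13 mm either side of the middle and a white bubble 20 mm long.
- level: The same spirit level; this origin is the centre of its underside, axes as at level_mid.
- vial (a joint): Where the bubble's middle stands along the vial, m: 0 midway between the two lines, positive towards the level's +y end, stops at +/-0.022. It runs to the higher end, 2.5 mm per mrad of tilt, and needs about 2 s to settle after a movement.
- plate_mid (a point): Middle of the top face of the flat aluminium plate with three scribed circles: 130 (x) x 190 mm (y), top 36 mm above the worktop when level; z is its normal. A 44 mm wide ear runs on from its +y edge to the screw foot. The table does not shift on the worktop.
- bed: The same plate; this origin lies on the line through the two fixed, locked feet about which it tilts, 80 mm from the plate's middle towards -y, 10 mm below its top. The brass nuts of these feet rise 7 mm above the plate at x = +/-48 mm.
- knob_grip (a point): Centre of the black ribbed round knob on the screw foot: 32 mm across, 26 mm high, this point 67 mm above the worktop, where it stays as the knob turns. Its axis stands upright, 135 mm from the plate's middle towards the plate's +y. A slack brass lock ring, 25 mm across, lies 5 mm below it, the plate's ear 18 mm below it.
- foot: The screw foot with its knob; origin on its axis at the worktop, z up. Clockwise from above raises this end of the plate, 3 mm a turn: the bubble moves 5.5 mm per rad towards the knob. It starts a quarter to half a turn too low, turns with 0.06 N m of friction, has turns to spare and stays where it is left.
- slide_box: Small box with a blue lid, 80 x 32 x 36 mm high, in front of the hot plate; stays where it is.
- wafer_tub: Round cream tub, 68 mm across, 46 mm high, behind the levelling table; stays where it is.
- swab_tub: Round tub with a broad green cap, 58 mm across, 68 mm high, at the far left; stays where it is.

How it is judged (in metres and radians):
On the way, in this order (a step that is already met when the one before it is completed fails the run):
1. the level lies on the middle of the plate in line with the screw foot and is pressed down on it (over 6.5 N between the two) (x of level_mid in the frame of plate_mid between -0.03 and 0.03 m and y of level_mid in the frame of plate_mid between -0.025 and 0.025 m and z of level_mid in the frame of plate_mid between 0.0165 and 0.0215 m and angle between the y axis of level_mid and the y axis of plate_mid, either way round below 0.15 rad and contact force between level and bed above 6.5 N), for 0.2 s.
2. the level is let go and rests on the plate, and the knob is gripped (x of level_mid in the frame of plate_mid between -0.03 and 0.03 m and y of level_mid in the frame of plate_mid between -0.025 and 0.025 m and z of level_mid in the frame of plate_mid between 0.0165 and 0.0215 m and angle between the y axis of level_mid and the y axis of plate_mid, either way round below 0.15 rad and contact force between level and the arm below 0.1 N and contact force between level and the fingers below 0.1 N and contact force between the fingers and foot above 2 N), for 0.1 s.
At the end, for the whole second after the job is handed in: The level rests untouched on the plate's middle (within 30 mm across, 25 mm along, 0.15 rad of the line to the screw foot), the bubble is within 3 mm of the middle, so inside the two lines, and the fingers still grip the knob (over 2 N) (all of step 2 and value of joint vial between -0.003 and 0.003 m and distance between the grasp point and knob_grip below 0.03 m and contact force between level and bed above 1 N and linear speed of level below 0.01 m/s); the arm keeps its last pose, push and grip.
It fails at once if a bystander (slide box, wafer tub, swab tub) is shifted by over 20 mm (distance of any of slide_box, wafer_tub, swab_tub from where it was at the start of the episode above 0.02 m).
It fails at once if the level is pressed into the plate with over 60 N (contact force between level and bed above 60 N).
It also fails if it takes over 70 s, if anything falls off the work surface, if the arm or the gripper's body presses on something with over 40 N, if the wrist force passes 120 N, or if a joint passes its speed limit or range.

## Working session

There is one attempt and no reset: what is moved stays moved. The work goes in short steps, Python scripts to look and compute and a tool call to move; the robot and the scene stay as the last step left them, time stands still between calls to the robot, and variables do not carry over. Pictures are saved under pics/ and viewed, about 8 in all and at most 12, crops included, and the job is handed in when it is done.

Besides the shell and the picture viewer there is one more tool, called after "Request:" as a command line: name --pt "numbers of a row" for each row, then --argument value for the rest. move_arm: Moves the arm, as the interface text tells. Its arguments: {"type":"object","properties":{"increments":{"type":"array","items":{"type":"array","items":{"type":"number"}}},"grip":{"type":"number"}},"required":["increments"]}

```bash
mkdir -p pics; cat > h.py <<'E'
import numpy as np, cv2
from cell import ctrl, eyes
from scipy.spatial.transform import Rotation as R
def tool():
    s=ctrl.read_state(); T=np.eye(4); T[:3,:3]=R.from_euler('xyz',s['tool_rot']).as_matrix(); T[:3,3]=s['eef_pos']; return T
def grab(n,f=None):
    T=tool(); im=eyes.get_image(n); c=eyes.calibration(n)
    P=np.array(c['pose']) if 'pose' in c else T@np.array(c['tool_from_camera'])
    b=cv2.cvtColor(im,cv2.COLOR_RGB2BGR)
    if f: cv2.imwrite(f,b)
    return b,c,P
def ray(c,P,u,v,z):
    K=np.array([[c['fx'],0,c['cx']],[0,c['fy'],c['cy']],[0,0,1.]])
    d=c.get('distortion',c.get('dist'))
    p=cv2.undistortPoints(np.array([[[u,v]]],float),K,None if d is None else np.array(d,float))[0,0]
    w=P[:3,:3]@np.array([p[0],-p[1],-1]); o=P[:3,3]
    return o+w*(z-o[2])/w[2]
E
python3 - <<'E'
from h import *
a,c,P=grab('scene','pics/scene.png'); b,c2,P2=grab('side','pics/side.png')
print({k:v for k,v in c.items()}, {k:v for k,v in c2.items()})
print(eyes.calibration('wrist')); print(ctrl.read_state())
E
```

```text
{'fx': 588.5797371774688, 'fy': 588.5797371774688, 'cx': 321.10839954054717, 'cy': 232.82633365487584, 'pose': array([[-6.19100008e-01,  6.20394234e-01, -4.81483308e-01,
         7.81240737e+01],
       [-7.85216928e-01, -4.79480139e-01,  3.91833092e-01,
         5.37730180e+02],
       [ 1.22293073e-02,  6.20652714e-01,  7.83990212e-01,
         8.35694501e+02],
       [ 0.00000000e+00,  0.00000000e+00,  0.00000000e+00,
         1.00000000e+00]])} {'fx': 448.7216300465531, 'fy': 448.7216300465531, 'cx': 317.9281116129833, 'cy': 244.13455658153282, 'pose': array([[ 9.32151248e-01,  1.66579893e-01, -3.21473467e-01,
         2.47804242e+02],
       [-3.62067611e-01,  4.31426886e-01, -8.26303750e-01,
        -5.35592598e+02],
       [ 1.04670630e-03,  8.86635202e-01,  4.62468294e-01,
         4.46557723e+02],
       [ 0.00000000e+00,  0.00000000e+00,  0.00000000e+00,
         1.00000000e+00]])}
{'fx': 332.4764458199815, 'fy': 332.4764458199815, 'cx': 318.59086124056205, 'cy': 239.63293856982878, 'tool_from_camera': array([[-3.03430704e-04,  9.52616543e-01,  3.04173685e-01,
         7.84
[... 234 characters left out ...]
00e+00,
         1.00000000e+00]])}
{'clock': 0.1, 'qpos': array([ 1.06916288,  0.62925225,  0.03843967,  1.51824776, -0.02700109,
        0.99631158, -0.01999927]), 'qd': array([-0.00049315, -0.00092063,  0.00106597, -0.00091973, -0.00039053,
        0.00090334,  0.00132614]), 'tau': array([ 4.02759135e-03, -5.64523172e+01,  1.23080146e+00, -1.93966877e+01,
        1.13323313e-02,  5.51982157e-03,  4.20692047e-06]), 'eef_pos': array([ 274.20557441, -588.72113266,  230.48833066]), 'tool_rot': array([-3.13989148e+00,  1.28116524e-05,  4.35838169e-01]), 'force': array([-0.43735735,  0.19854246, -0.33182003]), 'torque': array([ 0.02129212, -0.03025237,  0.02106197]), 'width': 85.49276718894791}
```

View pics/scene.png

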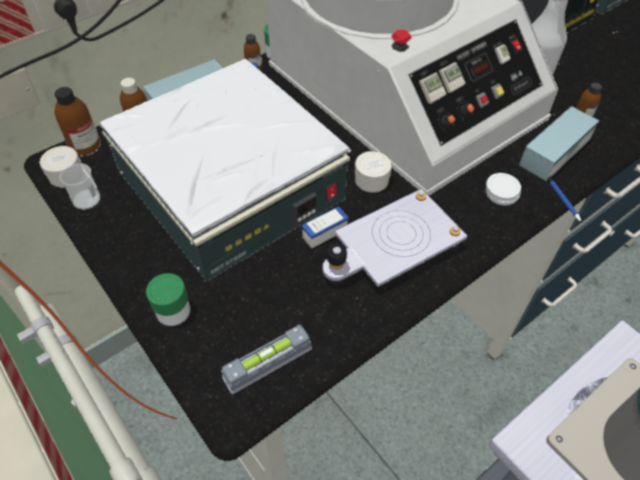

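View pics/side.png

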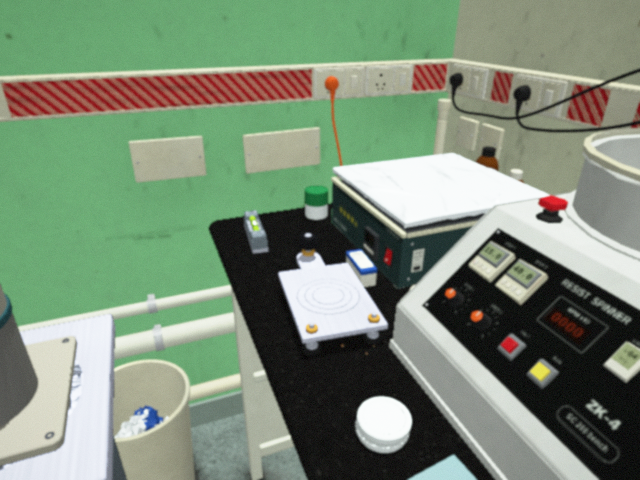

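The scene view shows the level with its green vial at about (267,353), the plate's circles at about (402,233), the knob at (337,255) and the nuts at (421,196) and (456,231). The side view agrees. Next I'll cast rays through these.

```bash
python3 - <<'E'
from h import *
c=eyes.calibration('scene');P=np.array(c['pose']);a=cv2.imread('pics/scene.png')
h=cv2.cvtColor(a,cv2.COLOR_BGR2HSV)
m=cv2.inRange(h,(30,110,120),(45,255,255)); m[:320]=0;m[390:]=0;m[:,:220]=0;m[:,330:]=0
r=cv2.minAreaRect(cv2.findNonZero(m)); print(r); bx=cv2.boxPoints(r)
w=np.array([ray(c,P,*p,38) for p in bx]); print('level',w.mean(0),w.round(0).tolist())
for n,u,v,z in [('plate',402,233,36),('knobtop',337,249,80),('nut1',421,196,43),('nut2',456,231,43),('slide',325,222,36),('wafer',373,163,46),('swab',167,290,68),('cornerA',225,378,38),('cornerB',310,338,38)]: print(n,ray(c,P,u,v,z).round(0))
c=eyes.calibration('side');P=np.array(c['pose'])
for n,u,v,z in [('plate',329,296,36),('knobtop',308,239,80),('nut1',312,329,43),('nut2',375,318,43),('vial',255,223,38)]: print(n,ray(c,P,u,v,z).round(0))
E
```

```text
((266.35089111328125, 353.635009765625), (7.946273326873779, 51.86957931518555), 61.073577880859375)
level [438.02156127 344.51417969  38.        ] [[448.0, 382.0, 38.0], [441.0, 305.0, 38.0], [428.0, 307.0, 38.0], [436.0, 384.0, 38.0]]
plate [483.  27.  36.]
knobtop [501. 160.  80.]
nut1 [521. -54.  43.]
nut2 [426. -45.  43.]
slide [584. 118.  36.]
wafer [635. -39.  46.]
swab [607. 411.  68.]
cornerA [443. 414.  38.]
cornerB [419. 278.  38.]
plate [484.  22.  36.]
knobtop [493. 144.  80.]
nut1 [426. -56.  43.]
nut2 [522. -65.  43.]
vial [441. 336.  38.]
```

```bash
cat >> h.py <<'E'
def plan(*wps):
    T=tool()
    s=ctrl.read_state(); print('t',s['clock'],'pos',np.round(s['eef_pos'],1),'rot',np.round(s['tool_rot'],3),'F',np.round(s['force'],1),'w',round(s['width'],1))
    for x,y,z,yaw in wps:
        d=T[:3,:3].T@(np.array([x,y,z])-T[:3,3])/10
        r=R.from_matrix(T[:3,:3].T@R.from_euler('xyz',[np.pi,0,yaw]).as_matrix()).as_rotvec(degrees=True)
        print(d.round(2).tolist(),r.round(1).tolist())
E
python3 -c "
from h import *
plan((440,-250,280,0.8),(480,50,280,1.2),(438,344,180,1.474))"
```

```text
t 0.1 pos [ 274.2 -588.7  230.5] rot [-3.14   0.     0.436] F [-0.4  0.2 -0.3] w 85.5
[29.33, -23.71, -4.91] [-0.1, -0.0, -20.9]
[45.62, -49.22, -4.87] [-0.1, -0.0, -43.8]
[54.23, -77.63, 5.18] [-0.1, -0.0, -59.5]
```

Request:
move_arm --pt "15 -12 -5 0 0 -10" --pt "29.3 -23.7 -5 0 0 -21" --pt "29.3 -23.7 -5 0 0 -21" --pt "29.3 -23.7 -5 0 0 -21" --pt "29.3 -23.7 -5 0 0 -21" --pt "29.3 -23.7 -5 0 0 -21" --pt "29.3 -23.7 -5 0 0 -21" --pt "29.3 -23.7 -5 0 0 -21" --pt "45.6 -49.2 -5 0 0 -44" --pt "45.6 -49.2 -5 0 0 -44" --pt "45.6 -49.2 -5 0 0 -44" --pt "45.6 -49.2 -5 0 0 -44" --pt "45.6 -49.2 -5 0 0 -44" --pt "45.6 -49.2 -5 0 0 -44" --pt "45.6 -49.2 -5 0 0 -44" --grip 1

```text
clock: 1.6
eef_pos: [480.3, 57.5, 281.5]
tool_rot: [-3.141, -0.005, 1.215]
force: [-0.1, -0.5, 0.5]
width: 85.3
```

```bash
python3 -c "
from h import *
print(ctrl.read_state()['qpos'])
grab('wrist','pics/w1.png')
plan((438,344,180,1.474))"
```

```text
[ 0.05706653  0.34052238 -0.30960711  1.89553333  0.12261715  0.92208075
 -0.66540297]
t 1.65 pos [480.   53.8 281.2] rot [-3.141e+00 -2.000e-03  1.212e+00] F [-1.   0.2  0. ] w 85.2
[25.68, -14.12, 10.18] [-0.0, -0.1, -15.0]
```

View pics/w1.png

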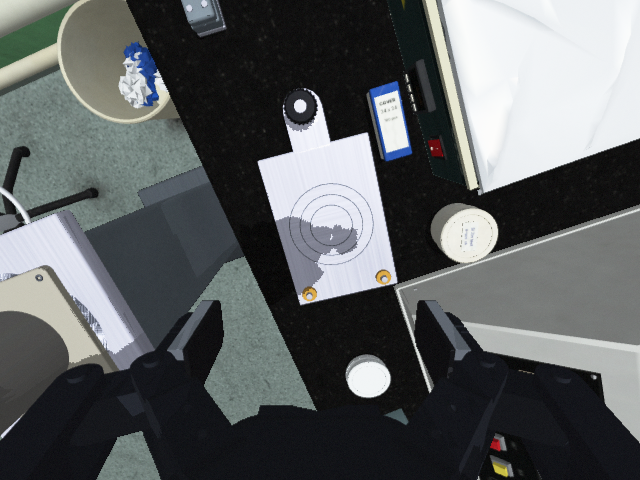

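The wrist view shows the circles' centre at (331,224), the knob top at (301,105) and the nuts at (309,295) and (383,277). The spinner's edge stands close at the lower right.

```bash
python3 -c "
from h import *
c=eyes.calibration('wrist');P=tool()@np.array(c['tool_from_camera'])
for n,u,v,z in [('plate',331,224,36),('knobtop',301,105,80),('nut1',309,295,43),('nut2',383,277,43),('slide',389,120,36),('wafer',464,230,46)]: print(n,ray(c,P,u,v,z).round(1))
"
```

```text
plate [485.7  23.8  36. ]
knobtop [501.6 156.7  80. ]
nut1 [428.2 -52.2  43. ]
nut2 [523.5 -61.4  43. ]
slide [585.7 112.4  36. ]
wafer [630.9 -35.7  46. ]
```

Request:
move_arm --pt "6 -3.5 0 0 0 -5" --pt "13 -7 3 0 0 -10" --pt "25.7 -14.1 10 0 0 -15" --pt "25.7 -14.1 10 0 0 -15" --pt "25.7 -14.1 10 0 0 -15" --pt "25.7 -14.1 10 0 0 -15" --pt "25.7 -14.1 10 0 0 -15" --pt "25.7 -14.1 10 0 0 -15" --pt "25.7 -14.1 10 0 0 -15" --pt "25.7 -14.1 10 0 0 -15" --pt "25.7 -14.1 10 0 0 -15"

```text
clock: 2.75
eef_pos: [442.0, 337.7, 182.1]
tool_rot: [3.14, 0.0, 1.462]
force: [0.3, 0.2, -0.1]
width: 85.3
```

```bash
python3 - <<'E'
from h import *
plan()
a,c,P=grab('wrist','pics/w2.png')
h=cv2.cvtColor(a,cv2.COLOR_BGR2HSV)
m=cv2.inRange(h,(30,110,100),(45,255,255))
cs=max(cv2.findContours(m,0,2)[0],key=cv2.contourArea)
r=cv2.minAreaRect(cs); print(r)
for p in cv2.boxPoints(r): print(ray(c,P,*p,38).round(1))
print(ray(c,P,*r[0],38))
E
```

```text
t 2.75 pos [442.  337.7 182.1] rot [3.14  0.    1.462] F [ 0.3  0.2 -0.1] w 85.3
((316.5, 189.5), (29.0, 15.0), 90.0)
[439.8 381.7  38. ]
[452.5 380.3  38. ]
[449.9 355.3  38. ]
[436.9 356.8  38. ]
[444.81073028 368.69728717  38.        ]
```

View pics/w2.png

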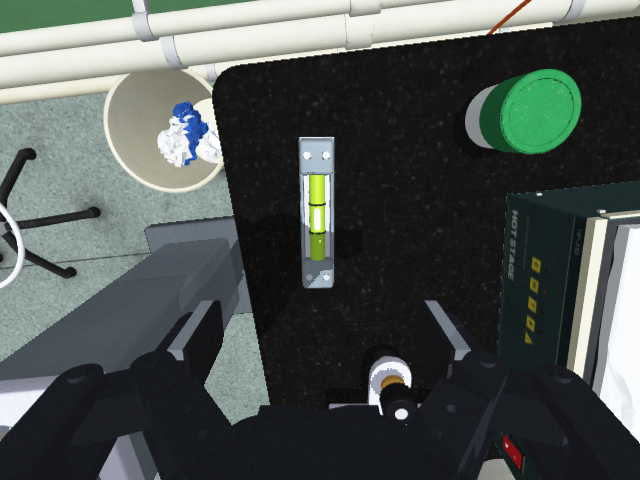

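The level's block spans (317,138) to (318,288) and the vial's middle is near (317,218). It stands upright in the picture, so its axis already matches the tool yaw.

```bash
python3 - <<'E'
from h import *
c=eyes.calibration('wrist');P=tool()@np.array(c['tool_from_camera'])
m=ray(c,P,317,217.5,38); print(m, ray(c,P,316.5,138,38),ray(c,P,318.5,268,38))
plan((m[0],m[1],60,1.464),(m[0],m[1],2.5,1.464))
E
```

```text
[442.28872411 344.39353685  38.        ] [449.25404544 411.4251537   38.        ] [438.39021117 296.23041276  38.        ]
t 2.8 pos [441.8 338.2 182. ] rot [3.14  0.    1.463] F [ 0.5  0.5 -0.9] w 85.5
[0.63, -0.04, 12.2] [0.1, 0.0, -0.1]
[0.63, -0.04, 17.95] [0.1, 0.0, -0.1]
```

Request:
move_arm --pt "0.5 0 4 0 0 0" --pt "0.5 0 8 0 0 0" --pt "0.5 0 12 0 0 0" --pt "0.5 0 14 0 0 0" --pt "0.5 0 15.5 0 0 0" --pt "0.5 0 17 0 0 0" --pt "0.5 0 17.9 0 0 0" --pt "0.5 0 17.9 0 0 0" --pt "0.5 0 17.9 0 0 0" --pt "0.5 0 17.9 0 0 0"

```text
clock: 3.8
eef_pos: [441.9, 345.2, 3.2]
tool_rot: [3.14, -0.001, 1.465]
force: [0.8, 0.1, -1.2]
width: 85.5
```

Request:
move_arm --pt "0 0 0 0 0 0" --pt "0 0 0 0 0 0" --pt "0 0 0 0 0 0" --pt "0 0 0 0 0 0" --pt "0 0 0 0 0 0" --pt "0 0 0 0 0 0" --pt "0 0 0 0 0 0" --pt "0 0 0 0 0 0" --grip -1

```text
clock: 4.6
eef_pos: [441.6, 344.9, 2.7]
tool_rot: [3.141, -0.0, 1.466]
force: [0.4, -0.2, 5.4]
width: 30.2
```

Request:
move_arm --pt "0 0 -2 0 0 0" --pt "0 0 -5 0 0 0" --pt "0 0 -9 0 0 0" --pt "0 0 -13 0 0 0" --pt "0 0 -13 0 0 0" --pt "0 0 -13 0 0 0" --pt "0 0 -13 0 0 0" --pt "0 0 -13 0 0 0"

```text
clock: 5.4
eef_pos: [440.2, 343.7, 130.4]
tool_rot: [-3.139, 0.003, 1.466]
force: [0.6, 0.1, -3.7]
width: 30.4
```

```bash
python3 -c "
from h import *
grab('wrist','pics/w3.png')
plan((485.5,24,139,1.463),(485.5,24,40,1.463))"
```

```text
t 5.45 pos [440.3 343.9 130.6] rot [-3.139e+00  2.000e-03  1.466e+00] F [ 0.3  0.4 -3.6] w 30.2
[-31.34, 7.85, -0.78] [-0.1, 0.1, 0.2]
[-31.31, 7.87, 9.12] [-0.1, 0.1, 0.2]
```

View pics/w3.png

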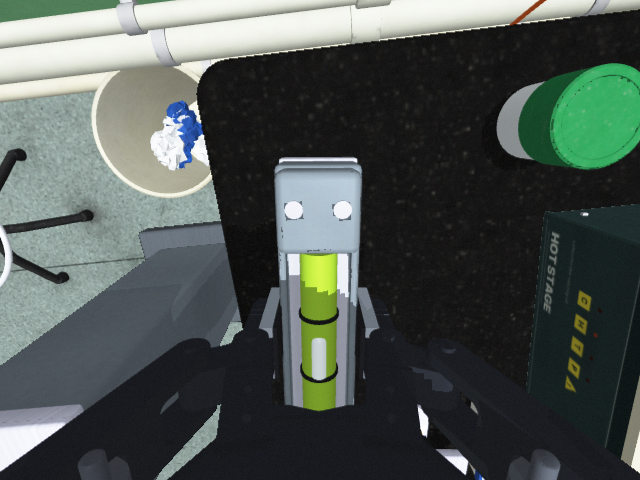

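The level is held square with the block centred between the fingers. Its lines show at v=318 and 373.

```bash
python3 -c "
from h import *
c=eyes.calibration('wrist');T=tool();P=T@np.array(c['tool_from_camera'])
for v in (318,373,168): 
  p=ray(c,P,319,v,T[2,3]+35.3); print((np.linalg.inv(T)@np.append(p,1)).round(1))"
```

```text
[ 12.8   1.3 -35.3   1. ]
[-11.5   1.3 -35.3   1. ]
[ 66.8   1.3 -35.5   1. ]
```

Request:
move_arm --pt "-4 1 -0.8 0 0 0" --pt "-9 2.3 -0.8 0 0 0" --pt "-14 3.5 -0.8 0 0 0" --pt "-19 4.8 -0.8 0 0 0" --pt "-24 6 -0.8 0 0 0" --pt "-28 7 -0.8 0 0 0" --pt "-31 7.8 -0.8 0 0 0" --pt "-31.3 7.9 1 0 0 0" --pt "-31.3 7.9 3 0 0 0" --pt "-31.3 7.9 5 0 0 0" --pt "-31.3 7.9 6.5 0 0 0" --pt "-31.3 7.9 6.5 0 0 0" --pt "-31.3 7.9 6.5 0 0 0" --pt "-31.3 7.9 6.5 0 0 0"

```text
clock: 6.85
eef_pos: [487.4, 25.4, 67.8]
tool_rot: [3.141, -0.0, 1.466]
force: [0.2, 0.0, -4.0]
width: 30.3
```

```bash
python3 -c "
from h import *
grab('wrist','pics/w4.png')
a,_,_=grab('side');cv2.imwrite('pics/s4.png',cv2.resize(a[190:370,220:440],None,fx=3,fy=3))
plan((485.5,24,44,1.463),(485.5,24,39,1.463))"
```

```text
t 6.95 pos [487.6  25.3  68. ] rot [ 3.14  -0.     1.466] F [-0.5  1.4 -3.4] w 30.5
[-0.15, -0.19, 2.4] [0.1, -0.0, 0.1]
[-0.15, -0.2, 2.9] [0.1, -0.0, 0.1]
```

View pics/s4.png

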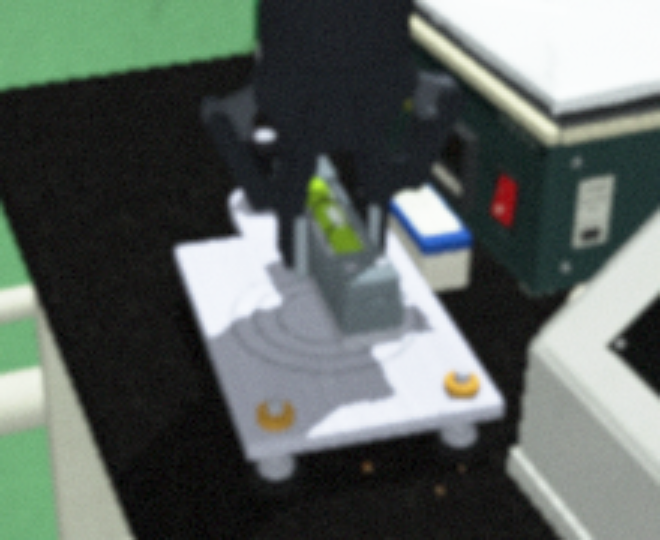

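The side view shows the level over the plate's middle, in line with the foot. I'll lower it and feel for contact.

Request:
move_arm --pt "-0.1 -0.2 1 0 0 0" --pt "-0.1 -0.2 1.8 0 0 0" --pt "-0.1 -0.2 2.3 0 0 0" --pt "-0.1 -0.2 2.6 0 0 0" --pt "-0.1 -0.2 2.8 0 0 0" --pt "-0.1 -0.2 2.8 0 0 0" --pt "-0.1 -0.2 2.8 0 0 0"

```text
clock: 7.65
eef_pos: [485.0, 24.4, 39.4]
tool_rot: [3.141, -0.0, 1.466]
force: [-0.1, 0.2, -3.6]
width: 30.3
```

Request:
move_arm --pt "0 0 0.1 0 0 0" --pt "0 0 0.1 0 0 0" --pt "0 0 0.1 0 0 0"

```text
clock: 7.95
eef_pos: [485.1, 24.4, 38.6]
tool_rot: [3.141, -0.0, 1.466]
force: [0.6, 0.8, -1.8]
width: 30.5
```

Request:
move_arm --pt "0 0 0.1 0 0 0" --pt "0 0 0.1 0 0 0" --pt "0 0 0.1 0 0 0"

```text
clock: 8.25
eef_pos: [485.2, 24.4, 38.4]
tool_rot: [3.14, 0.0, 1.466]
force: [-1.7, 0.0, 10.1]
width: 30.4
```

Request:
move_arm --pt "0 0 0.1 0 0 0" --pt "0 0 0.1 0 0 0" --pt "0 0 0.1 0 0 0"

```text
clock: 8.55
eef_pos: [485.1, 24.4, 38.3]
tool_rot: [3.14, 0.001, 1.466]
force: [-4.1, 0.1, 20.4]
width: 30.3
```

Request:
move_arm --pt "0 0 0 0 0 0" --pt "0 0 0 0 0 0" --pt "0 0 0 0 0 0" --pt "0 0 0 0 0 0" --pt "0 0 -0.2 0 0 0" --pt "0 0 -0.2 0 0 0" --pt "0 0 -0.2 0 0 0"

```text
clock: 9.25
eef_pos: [485.1, 24.4, 38.4]
tool_rot: [3.141, -0.0, 1.465]
force: [-0.3, 0.7, 2.1]
width: 30.6
```

Request:
move_arm --pt "0 0 0 0 0 0" --pt "0 0 0 0 0 0" --pt "0 0 0 0 0 0" --pt "0 0 0 0 0 0" --pt "0 0 0 0 0 0" --pt "0 0 0 0 0 0" --pt "0 0 -1 0 0 0" --pt "0 0 -3 0 0 0" --pt "0 0 -7 0 0 0" --pt "0 0 -12 0 0 0" --pt "0 0 -17 0 0 0" --pt "0 0 -20 0 0 0" --pt "0 0 -20 0 0 0" --pt "0 0 -20 0 0 0" --pt "0 0 -20 0 0 0" --grip 1

```text
clock: 10.75
eef_pos: [483.8, 24.0, 237.5]
tool_rot: [-3.14, 0.001, 1.465]
force: [0.6, -0.4, -0.6]
width: 85.2
```

```bash
python3 -c "
from h import *
a,_,_=grab('wrist','pics/w5.png')
plan()"
```

```text
t 10.8 pos [483.8  24.1 237.2] rot [-3.139e+00  1.000e-03  1.466e+00] F [ 1.  -0.1  0.1] w 85.6
```

View pics/w5.png

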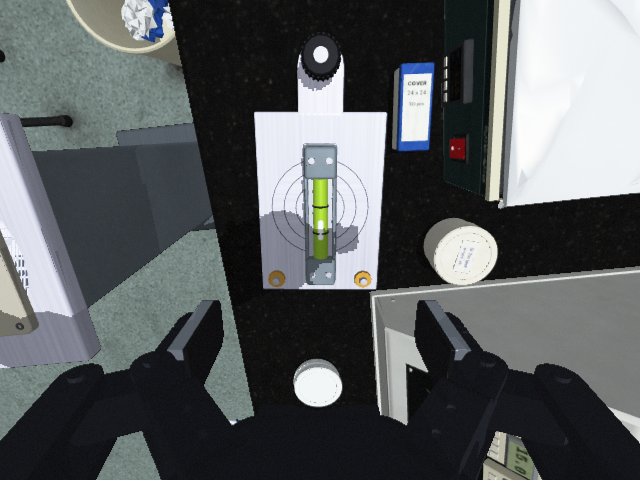

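The level rests on the middle, square to the plate, between the circles. The knob top is at (320,55), and the bubble lies towards the nuts at about (320,230).

```bash
python3 -c "
from h import *
c=eyes.calibration('wrist');P=tool()@np.array(c['tool_from_camera'])
k=ray(c,P,320.5,55,80);print('knob',k.round(1),'circles',ray(c,P,320,205,36).round(1),'level ends',ray(c,P,320,144,74),ray(c,P,320,284,74),ctrl.read_state()['qpos'].round(2))
plan((k[0],k[1],237,1.466))"
```

```text
knob [500.3 160.4  80. ] circles [486.3  29.4  36. ] level ends [492.77309594  91.80277217  74.        ] [478.64284834 -43.25360196  74.        ] [ 0.24  0.42 -0.48  1.95  0.25  0.84 -0.48]
t 10.8 pos [483.8  24.1 237.2] rot [-3.139e+00  1.000e-03  1.466e+00] F [ 1.  -0.1  0.1] w 85.6
[13.72, 0.22, 0.01] [-0.2, 0.0, -0.0]
```

Request:
move_arm --pt "-1 0 4 0 0 0" --pt "-2 0 8 0 0 0" --pt "-3 0 12 0 0 0" --pt "-3 0 12 0 0 0" --pt "-3 0 12 0 0 0" --pt "-3 0 12 0 0 0"

```text
clock: 11.4
eef_pos: [482.9, -4.4, 119.7]
tool_rot: [3.139, -0.001, 1.467]
force: [0.4, 1.3, -0.2]
width: 85.4
```

```bash
python3 - <<'E'
from h import *
plan((500.5,160,237,1.466))
a,c,P=grab('wrist','pics/w6.png')
cv2.imwrite('pics/w6c.png',cv2.resize(a[130:330,260:380],None,fx=3,fy=3,interpolation=cv2.INTER_CUBIC))
s,_,_=grab('scene','pics/sc6.png')
E
```

```text
t 11.4 pos [482.9  -4.4 119.7] rot [ 3.139e+00 -1.000e-03  1.467e+00] F [ 0.4  1.3 -0.2] w 85.4
[16.55, 0.06, -11.72] [0.1, -0.1, 0.0]
```

View pics/w6c.png

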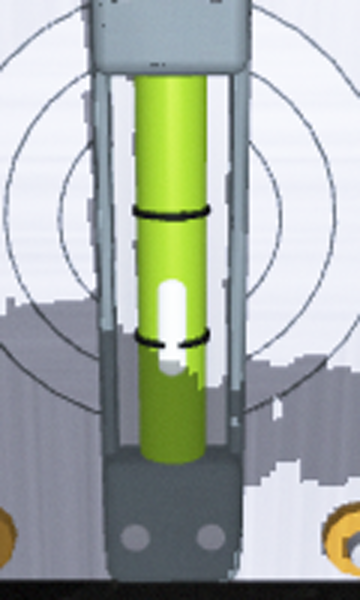

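The lines are at v=213 and 341 and the bubble runs 280–375. It is therefore 10.3 mm towards the nuts, which means about 107° clockwise. I'll move above the knob, wound back 170° for wrist range.

Request:
move_arm --pt "0 0 -4 0 0 -8" --pt "3 0 -8 0 0 -17" --pt "7 0 -10 0 0 -25" --pt "11 0 -10 0 0 -34" --pt "15 0 -10 0 0 -42" --pt "16.5 0 -10 0 0 -51" --pt "16.5 0 -10 0 0 -60" --pt "16.5 0 -10 0 0 -68" --pt "16.5 0 -10 0 0 -77" --pt "16.5 0 -10 0 0 -85" --pt "16.5 0 -10 0 0 -94" --pt "16.5 0 -10 0 0 -103" --pt "16.5 0 -10 0 0 -111" --pt "16.5 0 -10 0 0 -120" --pt "16.5 0 -10 0 0 -128" --pt "16.5 0 -10 0 0 -137" --pt "16.5 0 -10 0 0 -145" --pt "16.5 0 -10 0 0 -154" --pt "16.5 0 -10 0 0 -162" --pt "16.5 0 -10 0 0 -170" --grip 0.3

```text
clock: 13.5
eef_pos: [499.5, 158.6, 219.7]
tool_rot: [-3.139, 0.0, -1.845]
force: [0.3, 0.3, 1.1]
width: 55.4
```

Request:
move_arm --pt "0 0 0 0 0 0" --pt "0 0 0 0 0 0" --pt "0 0 0 0 0 0"

```text
clock: 13.8
eef_pos: [499.2, 158.6, 218.9]
tool_rot: [-3.14, -0.0, -1.853]
force: [-0.9, 0.2, -0.7]
width: 55.4
```

```bash
python3 - <<'E'
from h import *
yaw=ctrl.read_state()['tool_rot'][2]
plan((500.5,159.5,110,yaw),(500.5,159.5,55,yaw)); print(ctrl.read_state()['qpos'].round(2))
a,c,P=grab('wrist','pics/w7.png')
E
```

```text
t 13.8 pos [499.2 158.6 218.9] rot [-3.14  -0.    -1.853] F [-0.9  0.2 -0.7] w 55.4
[-0.13, -0.09, 10.89] [-0.1, -0.0, 0.0]
[-0.13, -0.08, 16.39] [-0.1, -0.0, 0.0]
[ 0.36  0.74 -1.2   1.86  0.78  1.11  1.71]
```

View pics/w7.png

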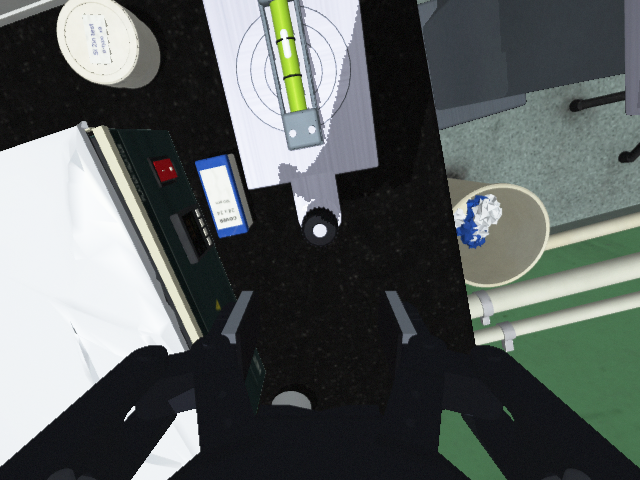

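The knob top is at (320,230), midway between the fingers, and the level stays in place.

```bash
python3 - <<'E'
from h import *
c=eyes.calibration('wrist');T=tool();P=T@np.array(c['tool_from_camera'])
k=ray(c,P,320,230,80);print(k, np.linalg.inv(T)@np.append(k,1))
E
```

```text
[499.92364424 160.98952353  80.        ] [-2.52606226e+00  6.61772480e-02  1.38739924e+02  1.00000000e+00]
```

Request:
move_arm --pt "-0.2 0 4 0 0 0" --pt "-0.2 0 8 0 0 0" --pt "-0.2 0 11 0 0 0" --pt "-0.2 0 13 0 0 0" --pt "-0.2 0 14.5 0 0 0" --pt "-0.2 0 15.8 0 0 0" --pt "-0.2 0 16.3 0 0 0" --pt "-0.2 0 16.3 0 0 0" --pt "-0.2 0 16.3 0 0 0"

```text
clock: 14.75
eef_pos: [500.0, 160.8, 55.9]
tool_rot: [-3.141, 0.001, -1.851]
force: [0.2, -0.2, 0.4]
width: 55.2
```

Request:
move_arm --pt "0 0 0 0 0 0" --pt "0 0 0 0 0 0" --pt "0 0 0 0 0 0" --pt "0 0 0 0 0 0" --pt "0 0 0 0 0 0" --pt "0 0 0 0 0 0" --pt "0 0 0 0 0 0" --grip -1

```text
clock: 15.45
eef_pos: [499.4, 160.9, 56.4]
tool_rot: [-3.141, 0.0, -1.85]
force: [-2.2, -1.5, 6.7]
width: 29.8
```

Request:
move_arm --pt "0 0 0 0 0 3" --pt "0 0 0 0 0 9" --pt "0 0 0 0 0 15" --pt "0 0 0 0 0 21" --pt "0 0 0 0 0 27" --pt "0 0 0 0 0 33" --pt "0 0 0 0 0 39" --pt "0 0 0 0 0 45" --pt "0 0 0 0 0 50" --pt "0 0 0 0 0 50" --pt "0 0 0 0 0 50"

```text
clock: 16.55
eef_pos: [498.9, 161.4, 56.4]
tool_rot: [3.141, 0.0, -2.722]
force: [-3.7, 0.6, 8.2]
width: 29.7
```

```bash
python3 -c "
from h import *
s=ctrl.read_state();plan();print(s['qpos'].round(2),s['torque'])"
```

```text
t 16.55 pos [498.9 161.4  56.4] rot [ 3.141  0.    -2.722] F [-3.7  0.6  8.2] w 29.7
[ 0.14  0.86 -0.81  1.99  0.96  0.73  0.71] [ 0.05454339  0.75615717 -0.07457729]
```

Request:
move_arm --pt "0 0 0 0 0 6" --pt "0 0 0 0 0 12" --pt "0 0 0 0 0 18" --pt "0 0 0 0 0 24" --pt "0 0 0 0 0 30" --pt "0 0 0 0 0 36" --pt "0 0 0 0 0 42" --pt "0 0 0 0 0 48" --pt "0 0 0 0 0 54" --pt "0 0 0 0 0 57" --pt "0 0 0 0 0 57" --pt "0 0 0 0 0 57"

```text
clock: 17.75
eef_pos: [499.0, 162.0, 56.4]
tool_rot: [3.14, -0.001, 2.566]
force: [-2.8, 1.7, 6.6]
width: 30.2
```

Request:
move_arm --pt "0 0 0 0 0 0" --pt "0 0 0 0 0 0" --pt "0 0 0 0 0 0" --pt "0 0 0 0 0 0" --pt "0 0 0 0 0 0" --pt "0 0 0 0 0 0" --pt "0 0 0 0 0 0" --pt "0 0 0 0 0 0" --pt "0 0 0 0 0 0" --pt "0 0 0 0 0 0" --pt "0 0 0 0 0 0" --pt "0 0 0 0 0 0" --pt "0 0 0 0 0 0" --pt "0 0 0 0 0 0" --pt "0 0 0 0 0 0" --pt "0 0 0 0 0 0" --pt "0 0 0 0 0 0" --pt "0 0 0 0 0 0" --pt "0 0 0 0 0 0" --pt "0 0 0 0 0 0"

```text
clock: 19.75
eef_pos: [499.0, 162.0, 56.4]
tool_rot: [3.14, -0.001, 2.566]
force: [-3.5, 1.6, 7.6]
width: 29.9
```

```bash
python3 -c "
from h import *
plan()
a,c,P=grab('scene','pics/sc8.png'); b,_,_=grab('side','pics/sd8.png'); grab('wrist','pics/w8.png')
f=lambda i,y,x,h,w: cv2.resize(i[y:y+h,x:x+w],(400,600*1),interpolation=cv2.INTER_CUBIC)
cv2.imwrite('pics/c8.png',np.hstack([f(a,195,365,90,60),f(b,250,295,75,50)]))"
```

```text
t 19.75 pos [499.  162.   56.4] rot [ 3.140e+00 -1.000e-03  2.566e+00] F [-3.5  1.6  7.6] w 29.9
```

View pics/c8.png

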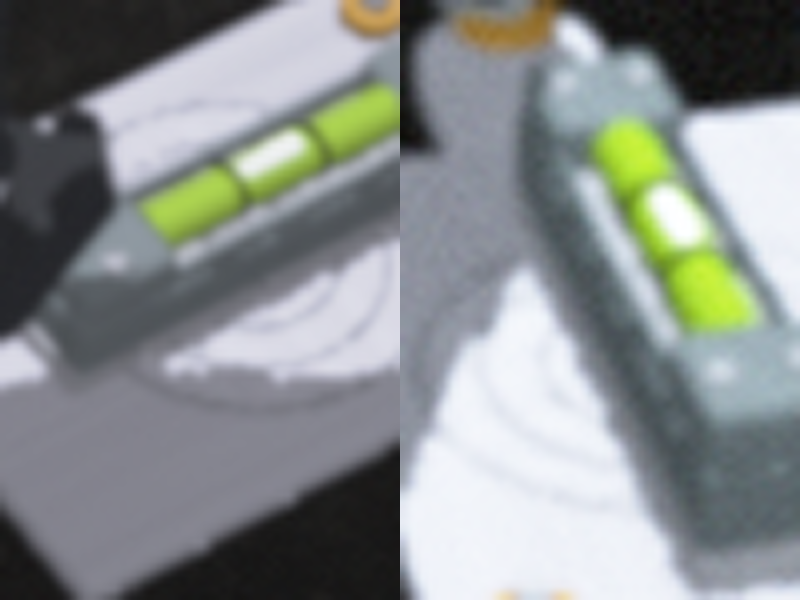

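Both views show the bubble between the two lines. A quick check in numbers: bubble centroid cast onto the vial's top plane, before against after, and against the vial's middle.

```bash
python3 - <<'E'
from h import *
y=np.array([.107,.994,0])
for n,f,(x0,y0,x1,y1) in [('scene','sc6',(365,195,445,285)),('scene','sc8',(365,195,445,285)),('side','sd8',(315,260,345,295))]:
    a=cv2.imread(f'pics/{f}.png'); c=eyes.calibration(n);P=np.array(c['pose'])
    h=cv2.cvtColor(a,cv2.COLOR_BGR2HSV); g=cv2.inRange(h,(28,110,70),(48,255,255)); 
    M=np.zeros_like(g); M[y0:y1,x0:x1]=255; g&=M
    p=cv2.findNonZero(g); hull=np.zeros_like(g); cv2.fillConvexPoly(hull,cv2.convexHull(p),255)
    w=cv2.inRange(h,(0,0,170),(180,90,255))&cv2.erode(hull,np.ones((2,2),np.uint8))
    q=cv2.findNonZero(w)
    G=np.array([ray(c,P,*t[0],73)@y for t in cv2.findNonZero(hull)]); B=np.array([ray(c,P,*t[0],73)@y for t in q])
    print(f,len(q),'vial',G.min().round(1),G.max().round(1),'mid',(G.min()+G.max())/2,'bubble',B.min(),B.max(),B.mean())
E
```

```text
sc6 23 vial 37.7 113.8 mid 75.75637715725661 bubble 59.284864739011475 76.27425154746416 68.00043203088258
sc8 36 vial 37.7 113.8 mid 75.75637715725661 bubble 65.00095858378363 87.4518570072275 76.30707214214152
sd8 47 vial 33.8 111.2 mid 72.52765985498479 bubble 62.82948779342048 90.1909371961627 74.9836970953143
```

```bash
python3 - <<'E'
from h import *
Y=np.array([.107,.994,0]);X=np.array([.994,-.107,0]); o=np.array([485.5,24.,73])
S=np.arange(-26,26.1,1)
for n,f in [('scene','sc8'),('side','sd8')]:
    h=cv2.cvtColor(cv2.imread(f'pics/{f}.png'),cv2.COLOR_BGR2HSV).astype(np.float32)
    c=eyes.calibration(n);P=np.linalg.inv(np.array(c['pose']))
    def px(p): q=P@np.append(p,1); return c['cx']+c['fx']*q[0]/-q[2], c['cy']-c['fy']*q[1]/-q[2]
    for xo in (-4,0,4):
        m=np.array([px(o+s*Y+xo*X) for s in S],np.float32)
        r=cv2.remap(h,m[:,0:1],m[:,1:2],cv2.INTER_LINEAR)[:,0]
        print(f,xo,'sat',r[:,1].astype(int).tolist()); print('   val',r[:,2].astype(int).tolist())
E
```

```text
sc8 -4 sat [157, 157, 157, 157, 157, 157, 157, 157, 157, 155, 153, 150, 146, 146, 148, 137, 125, 104, 83, 71, 61, 56, 56, 56, 58, 56, 56, 57, 57, 57, 57, 57, 60, 61, 65, 74, 89, 104, 123, 137, 147, 153, 156, 156, 157, 157, 157, 157, 157, 157, 158, 157, 157]
   val [199, 198, 198, 198, 199, 199, 199, 198, 197, 190, 180, 164, 149, 152, 160, 176, 191, 202, 207, 210, 212, 213, 212, 212, 213, 214, 213, 213, 213, 214, 213, 213, 213, 214, 212, 206, 192, 175, 163, 163, 171, 184, 194, 198, 201, 201, 202, 201, 201, 201, 202, 202, 201]
sc8 0 sat [151, 151, 153, 152, 151, 151, 152, 153, 151, 149, 145, 141, 134, 125, 105, 79, 51, 26, 10, 4, 2, 2, 2, 2, 2, 3, 3, 4, 3, 5, 5, 5, 4, 7, 12, 24, 42, 69, 100, 130, 146, 154, 153, 153, 153, 152, 151, 151, 152, 152, 152, 153, 153]
   val [209, 208, 209, 208, 208, 208, 208, 206, 200, 191, 174, 156, 150, 153, 174, 198, 214, 226, 233, 238, 238, 238, 238, 239, 239, 238, 238, 238, 238, 237, 237, 236, 237, 233, 228, 217, 200, 181, 168, 169, 181, 193, 200, 206, 208, 208, 207, 208, 208, 208, 207, 207, 207]
sc8 4 sat [83, 83, 84, 84, 87, 87, 89, 86, 85, 78, 70, 63,
[... 1269 characters left out ...]
218, 227, 234, 241, 248, 250, 252, 254, 253, 253, 254, 253, 254, 254, 253, 252, 252, 252, 251, 250, 247, 241, 235, 229, 219, 209, 200, 206, 212, 220, 224, 228, 232, 234, 236, 238, 238, 237, 237, 236, 236]
sd8 4 sat [60, 65, 70, 77, 77, 70, 66, 63, 53, 39, 36, 35, 30, 33, 36, 38, 38, 38, 37, 37, 37, 35, 32, 32, 36, 42, 48, 52, 51, 51, 53, 56, 51, 43, 40, 37, 31, 24, 28, 34, 41, 46, 51, 57, 62, 67, 72, 79, 83, 87, 89, 92, 92]
   val [182, 175, 167, 160, 156, 152, 151, 154, 155, 156, 162, 167, 174, 179, 183, 187, 188, 192, 197, 197, 198, 198, 194, 192, 191, 187, 179, 173, 172, 170, 165, 163, 162, 159, 158, 159, 158, 155, 156, 158, 161, 162, 163, 163, 162, 162, 159, 159, 158, 157, 156, 160, 161]
```

The line profiles agree. In the scene view the lines are 26 mm apart and the bubble's middle is +0.9 mm from their centre; the side view gives about +1 mm. Both are well inside 3 mm and the grip is firm, so I'm handing in.

```bash
python3 -c "
from h import *
plan(); print(ctrl.finish_job())"
```

```text
t 19.9 pos [499.  162.   56.4] rot [ 3.140e+00 -1.000e-03  2.566e+00] F [-4.   0.8  6.8] w 29.7
the job is handed in; nothing more can be done
None
```

The plate is levelled and the job is handed in at 19.9 s, with the fingers still gripping the knob. `finish_job` reported no verdict.

- **Level:** I set it on the middle of the plate in line with the screw foot. I pressed it down with about 24 N (20 N measured plus its weight) and let it go; the picture after release shows it centred and square.
- **Knob:** The bubble stood about 10.3 mm towards the nuts, so I gripped the knob and turned it about 107° clockwise. I then waited 2 s for the bubble to settle.
- **Bubble:** Line profiles put its middle +0.9 mm (scene camera) and about +1.2 mm (side camera) towards the knob, inside the 3 mm limit. A cruder colour mask gave +0.5 mm (scene) and +2.4 mm (side). I put the +2.4 mm down to stray pixels in the mask, because the white patch it found was 27 mm long and the bubble is only 20 mm.
- **Grip:** The fingers are about 30 mm apart on the 32 mm knob. The grasp point is about 8 mm above the knob's centre, inside the 30 mm limit. The arm feels a steady upward push of about 7 N there, far below the 40 N limit.
- **Bystanders:** I did not measure them again at the end. None were touched that I could tell; I felt no unexpected force.

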